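Index the engraver's turntable to the post and swing its clamp lever home

ROBOT

A 6-joint arm with a two-finger parallel gripper is mounted at the origin on the work surface. World frame = base frame: x ahead of the robot, y to its left, z up, the work surface at z = 0. Lengths are in m, angles in rad, forces in N, time in s.
With the tool pointing down it reaches from about 0.375 to 0.9 m from the base axis. Payload 3.1 kg.
Tool frame: the origin (TCP) lies midway between the tips of the shut fingers; the grasp point (between the pads) lies 19 mm behind it; z points along the fingers, y is the line along which they close (so a half turn about z gives the same grasp; the last joint's range is limited). The gripper opens to 85 mm and grips with 20 to 120 N. Pads are 22 mm wide; open, the fingers measure 114 mm over their backs; the gripper's body (76 mm by 85 mm) begins 54 mm behind the grasp point. The pads swing forward as they close: fully open they stand 13 mm farther back than shut.
Start: joints at [-1.51, 0.527, 1.433, -0, 1.181, -0.178], TCP at [0.148, -0.607, 0.231] pointing down, gripper open.
Joint ranges: [-3.08, 3.08], [-0.75, 2.2], [0.22, 2.44], [-1.43, 4.57], [0, 2.65], [-2.85, 2.85]. Speed limits (rad/s): [2.79, 2.79, 3.14, 3.14, 3.14, 3.14].

INTERFACE

Orientations are given as a unit quaternion [x, y, z, w].
In Python, from station import manip gives the robot as it stands.
- The arm moves only by the tool step_arm, never from a script. Its argument "targets" is text: rows parted by semicolons, each of 4 numbers parted by spaces: the shift along the tool's x, y, z in mm, then the turn about the tool's z in degrees. A call has 1 to 12 rows; each row is the pose to reach, as a shift and turn from the pose commanded when the call began, along the tool's axes at that moment; what a row does not reach only later rows make up. A row lasts 1/10 s, in which the tool goes at most 50 mm and 8.59 degrees, less where a joint would pass 70% of its speed; a pose out of reach is approached as far as the arm can. A call with a gripper value outside its range is refused whole. "gripper" is the closure, from 0 (fully open) to 1 (shut), set as the call begins (left out, the last holds). The fingers move at their own pace and stop on an object; "squeeze" is the grip in N (left out, the last holds). Time passes only in rows, so rows that repeat a pose let the fingers close. It gives the time, the measured TCP pose, the force, the opening and the grip force at its end, in the units of the state.
- manip.sense(): the state, without advancing time (a new reading comes with each control period).
- manip.snapshot(name): name is "side" or "top"; returns the picture (400x640x3 uint8, red, green, blue); there is no depth.
- manip.get_calibration(name): a dict with "fov_y" (degrees; the focal length in pixels is half the picture's height over the tangent of half this angle, whatever the lens; pixels are square), "cx", "cy" (the principal point, pixels), "k1" (the pictures are not rectified: a ray, as slopes to the right and down, at radius r is drawn at 1 + k1 r^2 times it, then the intrinsics apply), "extrinsics" (4x4, takes a point from camera to world coordinates). Camera axes: x right, y down, z forward; pixel columns grow to the right and rows downward; lengths in m; the calibration is good to about 2 mm. A picture is of the moment at which its call begins. get_calibration takes no time and is no camera call.
- manip.sign_off(): hands the job in; it is judged then, once.
Trained networks look in the newest picture that a camera, given by its name, has taken for a name from the list of things; names that differ only in an ending like _2 or _b are one class to them, and where a whole thing is asked for, a point or a joint stands for the part that bears it (a point fixed in the world has none). Each returns a list of dicts, best first, with "p" (0 to 1); they miss things now and then, are a little off and sometimes report something else, mostly with a low value. They report only what shows in the picture. A call takes as long as a camera call.
- manip.recognise(camera, query): "position" ([column, row] in pixels, amid what is visible of it).
- manip.masks_of(camera, query): "pixels" (400x640 bool, what is visible of it) and "position" ([column, row] in pixels, amid what is visible of it).
- manip.mark_of(camera, query): "position" ([column, row] in pixels: a listed point, or the origin of a listed thing).
The state is a dict: "t": time; "q": joint angles; "qd": joint speeds; "tau": joint torques, N m; "tcp_pos": TCP position; "tool_rot": TCP orientation; "force": force on the tool from outside, world axes, zero at the start; "ft_torque": the same for the moment, N m; "finger_gap": opening from 0.0 (shut) to 1.0 (fully open); "gripper_force": force on a finger pad.
Only numpy, scipy, OpenCV 4.12 (cv2) and the standard library are available. Lean on these libraries where they do the work, as an engineer would, in place of code of your own. Each camera call takes 0.05 s, during which the arm holds its last target. There are 200 camera calls.

TASK

With a fingertip, push on the arms of the turntable's four-armed star until its pointer arm, the one with the cone tip, points at the tall square post on the rim (not at the low round studs); then push the clamp lever beside the turntable clockwise, seen from above, until it is home against its stop pin, with the pointer still on the post. Only push, and gently: do not grasp or lift anything, leave the loose ring blank lying on the star's hub, and do not disturb the other things on the bench.

Things in the scene. Friction and masses are not known exactly. Their poses are not given: they have to be found in the camera images.
- star_axis (a point): point on the upright turning axis of the star, 65 mm above the bench, at mid-height of its four level arms (90 degrees apart, 12 mm thick). Hub 44 mm across, top 80 mm above the bench. Three arms are round rods, each with a black ball 22 mm across centred 80 mm from the axis. Below is a round plate, radius 140 mm, top 33 mm above the bench: 26 mm is free under the arms
- pointer_tip (a point): tip of the cone at the end of the pointer arm, 105 mm from the axis, 65 mm above the bench. This fourth arm of the star is a flat bar 14 mm wide and 12 mm thick, without a ball
- star (a joint): turn of the star in rad, growing anticlockwise seen from above; its zero has no special meaning. It turns either way, without stops within a full turn, with steady friction (2 to 3 N at 60 mm from the axis), and stays where it is left
- index_mark (a point): the point where the pointer's tip should come: 105 mm from the star's axis, in line with the middle of the tall square post. Only its place in plan matters
- post_top (a point): middle of the top face of the tall square post (18 x 18 mm steel, top 83 mm above the bench), fixed on the plate 128 mm from the star's axis, just beyond the pointer's reach. Two low round studs (12 mm across, 14 mm tall) stand on the plate's rim too: they are not the target
- lever_pivot (a point): point on the upright pivot axis of the clamp lever, 66 mm above the bench, at the height of the middle of the lever's arm. The lever stands on a round lug of the turntable's grey casting, 195 mm from the star's axis, to the robot's right of it; the lug's top is 25 mm above the bench
- lever_knob (a point): centre of the black ball (26 mm across) at the end of the clamp lever's arm, a round level rod 12 mm thick, 95 mm from the pivot, 66 mm above the bench
- lever (a joint): turn of the clamp lever in rad, growing clockwise seen from above (towards the robot's side); it starts between 0 and 0.4 and meets its stop pin (10 mm thick, 75 mm tall, 34 mm from the pivot) at 1.4. Steady friction, about 2 N at the knob; it stays where it is left
- blank_centre (a point): centre of the brass ring blank (31 mm outside, 21 mm hole, 10 mm tall) lying loose on the star's hub round a thin upright spindle (16 mm thick, top 102 mm above the bench); it rides along with the star
- tin: small round brass tin, 60 mm across, 45 mm tall, beside the turntable, on the side away from the lever; leave alone. Origin at the centre of its underside
- burrs: wooden block 60 x 80 x 35 mm with drill bits standing in it up to 70 mm, beside the turntable on the far side, near the lever; leave alone. Origin at the centre of its underside
- mate: terracotta cup, 72 mm across, 85 mm tall; leave alone. Origin at the centre of its underside
- hammer: hammer lying on the bench; leave alone
- brush: brush lying on the bench; leave alone
- mandrel: tapered steel ring mandrel standing upright, foot 48 mm across, 190 mm tall; leave alone. Origin at the centre of its underside
- flask: steel bottle with black cap, 74 mm across, 210 mm tall; leave alone. Origin at the centre of its underside

How it is judged:
On the way, in this order (a step that is already met when the one before it is completed fails the run):
1. the pointer rests on the tall post while the lever is not yet home (horizontal distance between pointer_tip and index_mark below 0.008 m and value of joint lever below 1 rad and velocity of joint star between -0.05 and 0.05 rad/s), for 0.3 s.
2. the clamp lever is home against its stop, the pointer still on the post (horizontal distance between pointer_tip and index_mark below 0.008 m and value of joint lever above 1.28 rad), for 0.2 s.
At the end, for the whole second after the job is handed in: The pointer's tip is within 8 mm, in plan, of the point in line with the tall post, the lever is within 0.12 rad of its stop, both are at rest, and the ring blank lies on the hub round its spindle (all of step 2 and velocity of joint star between -0.05 and 0.05 rad/s and velocity of joint lever between -0.05 and 0.05 rad/s and z of blank_centre in the frame of star_axis below 0.026 m and horizontal distance between blank_centre and star_axis below 0.008 m); the robot touches nothing.
It fails at once if the ring blank is lifted off its seat on the hub (z of blank_centre in the frame of star_axis above 0.028 m or horizontal distance between blank_centre and star_axis above 0.012 m).
It fails at once if the star or the lever is pushed or squeezed with more than 35 N (contact force between the fingers and star above 35 N or contact force between the fingers and lever above 35 N).
It fails at once if a bystander on the bench is moved more than 20 mm (distance of any of tin, burrs, mate, hammer, brush, mandrel, flask from where it was at the start of the episode above 0.02 m).
It also fails if it takes over 61 s, if anything falls off the work surface, if the arm or the gripper's body presses on something with over 40 N, if the wrist force passes 120 N, or if a joint passes its speed limit or range.

## Working session

There is one attempt and no reset: what is moved stays moved. The work goes in short steps, Python scripts to look and compute and a tool call to move; the robot and the scene stay as the last step left them, time stands still between calls to the robot, and variables do not carry over. Pictures are saved under pics/ and viewed, at most 10 in all, crops included, and the job is handed in when it is done.

Besides the shell and the picture viewer there is one more tool, called after "Call:" as name(argument=value, ...) on one line, values as JSON. step_arm: Moves the arm, as the interface text tells. Its arguments: {"type":"object","properties":{"targets":{"type":"string"},"gripper":{"type":"number"},"squeeze":{"type":"number"}},"required":["targets"]}

```bash
mkdir -p pics
cat > h.py <<'E'
import numpy as np, cv2
from station import manip
def ray(cam,px):
    c=manip.get_calibration(cam); f=200/np.tan(np.radians(c["fov_y"])/2)
    d=np.array([(px[0]-c["cx"])/f,(px[1]-c["cy"])/f]); u=d.copy()
    for _ in range(30): u=d/(1+c["k1"]*(u@u))
    E=np.array(c["extrinsics"]); v=E[:3,:3]@np.array([u[0],u[1],1]); return E[:3,3],v/np.linalg.norm(v)
def onz(cam,px,z):
    o,v=ray(cam,px); return o+v*(z-o[2])/v[2]
def tri(a,b):
    (o1,v1),(o2,v2)=ray("side",a),ray("top",b)
    s=np.linalg.lstsq(np.c_[v1,-v2],o2-o1,rcond=None)[0]
    p,q=o1+s[0]*v1,o2+s[1]*v2
    return (p+q)/2,np.linalg.norm(p-q)
def snap(cam,name):
    im=manip.snapshot(cam); cv2.imwrite(f"pics/{name}.png",im[:,:,::-1]); return im
E
python3 - <<'E'
from h import *
np.set_printoptions(precision=4,suppress=True)
snap("side","s0");snap("top","t0")
for c in("side","top"):
    k=manip.get_calibration(c);print(c,k["fov_y"],k["k1"],np.array(k["extrinsics"])[:3,3])
P={}
for q,z in dict(star_axis=.065,pointer_tip=.065,post_top=.083,index_mark=.065,lever_pivot=.066,lever_knob=.066,blank_centre=.085,tin=0,burrs=0,mate=0,mandrel=0,flask=0).items():
    for c in("side","top"):
        r=manip.mark_of(c,q)[:2]
        P[c]=r[0]["position"] if r else None
        print(q,c,[(np.round(x["position"],1),round(x["p"],2),onz(c,x["position"],z)) for x in r])
    if P["side"] is not None and P["top"] is not None: print("   tri",*tri(P["side"],P["top"]))
E
```

```text
side 55.174655966003485 -0.02702797384010038 [-0.0503  0.787   0.6707]
top 51.7546412311568 -0.02913929198197226 [ 0.4025 -0.01    1.5358]
star_axis side [(array([306.4, 221.8]), 0.65, array([0.5209, 0.0568, 0.065 ])), (array([349.3, 195.4]), 0.15, array([ 0.5031, -0.1487,  0.065 ]))]
star_axis top [(array([310.2, 194.5]), 0.68, array([0.5266, 0.0406, 0.065 ]))]
   tri [0.5294 0.0423 0.0538] 0.004442134437950338
pointer_tip side [(array([301.4, 199.4]), 0.86, array([ 0.6128, -0.0373,  0.065 ]))]
pointer_tip top [(array([329.7, 173.7]), 0.63, array([ 0.6015, -0.0294,  0.065 ])), (array([356.8, 157.6]), 0.56, array([ 0.6597, -0.1272,  0.065 ]))]
   tri [ 0.6024 -0.028   0.0726] 0.004672980413685651
post_top side [(array([314.6, 235.8]), 0.96, array([0.4451, 0.1196, 0.083 ]))]
post_top top []
index_mark side [(array([311.6, 238. ]), 0.74, array([0.4607, 0.1122, 0.065 ]))]
index_mark top [(array([292.6, 216. ]), 0.56, array([0.4498, 0.1034, 0.065 ]))]
   tri [0.4556 0.1075 0.0638] 0.013992158133424927
lever_pivot side [(array([348.2, 195.2]), 0.56, array([ 0.5058, -0.1462,  0.066 ]))]
le
[... 1155 characters left out ...]
 array([ 0.3164,  0.3978, -0.    ])), (array([212. , 337.4]), 0.4, array([0.4695, 0.4637, 0.    ]))]
mate top [(array([213.6, 254.3]), 0.91, array([0.3097, 0.4021, 0.    ]))]
   tri [0.3113 0.4011 0.007 ] 0.002909070295502601
mandrel side [(array([212.8, 336.8]), 0.87, array([0.4693, 0.4616, 0.    ])), (array([269.4, 278.8]), 0.56, array([0.4959, 0.2492, 0.    ]))]
mandrel top [(array([197.7, 210.6]), 0.45, array([0.4724, 0.4651, 0.    ]))]
   tri [0.4707 0.4632 0.0008] 0.004557810781057385
flask side [(array([173.6, 307.1]), 0.81, array([0.6129, 0.4576, 0.    ]))]
flask top [(array([205. , 170.4]), 0.73, array([0.6244, 0.4407, 0.    ]))]
   tri [ 0.6285  0.4476 -0.0178] 0.004389252552111628
```

Run:
```python
import cv2
a=cv2.imread("pics/s0.png")[140:290,220:420]; b=cv2.imread("pics/t0.png")[120:270,230:430]
cv2.imwrite("pics/c0.png",cv2.vconcat([cv2.resize(a,(800,600),interpolation=cv2.INTER_CUBIC)]))
cv2.imwrite("pics/c1.png",cv2.resize(b,(800,600),interpolation=cv2.INTER_CUBIC))
```

```text
(no output)
```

View pics/c0.png

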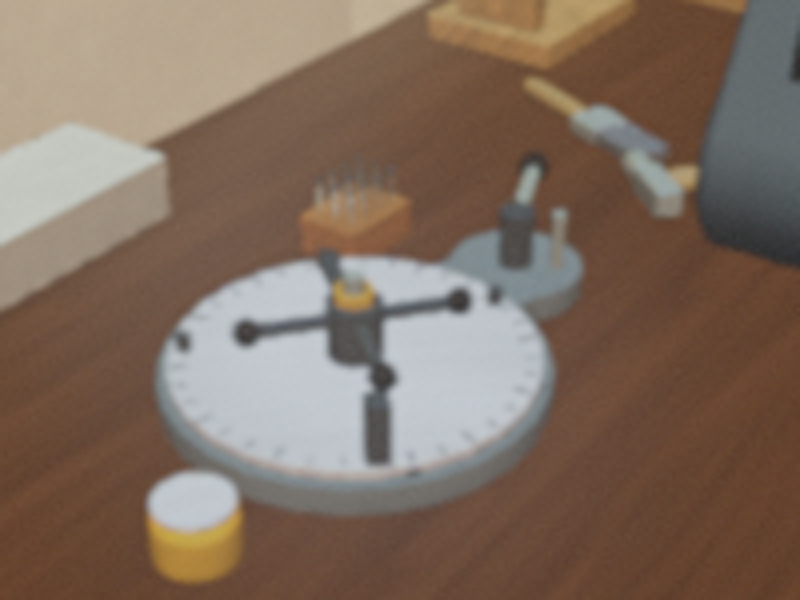

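View pics/c1.png

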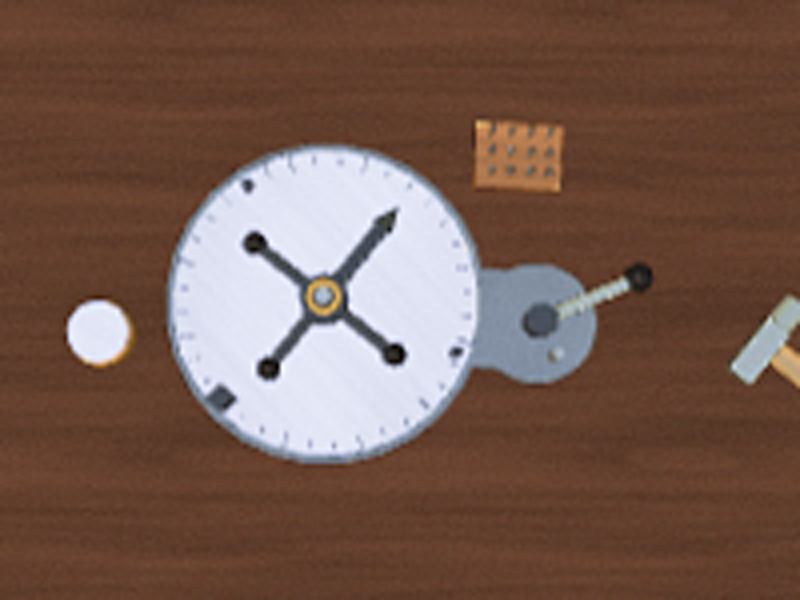

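The side and top views agree with the networks. In the top crop the hub is at (323,296), the pointer cone at (396,210) toward the burrs, and the square post at (220,398), almost opposite. The lever knob is at (640,276) and the stop pin at (556,354). I'll sweep the pointer bar about 175° anticlockwise from its clockwise side.

```bash
cat >> h.py <<'E'
from scipy.spatial.transform import Rotation as R
def rel(*pts):
    """world points -> tool-axis shifts in mm from the measured pose"""
    s=manip.sense(); M=R.from_quat(s["tool_rot"]).as_matrix()
    return (np.atleast_2d(pts)-s["tcp_pos"])@M*1000
E
python3 - <<'E'
from h import *
np.set_printoptions(precision=4,suppress=True)
s=manip.sense(); print(s["tcp_pos"]);print(R.from_quat(s["tool_rot"]).as_matrix())
g=lambda px,z:onz("top",(230+px[0]/4,120+px[1]/4),z)[:2]
ax=g((323,296),.1);b1=g((255,242),.065);b2=g((395,354),.065);b3=g((268,369),.065);t=g((396,210),.065)
po=g((220,398),.083);k=g((640,276),.066);pv=g((540,320),.08);pin=g((556,354),.075)
print("ax",ax,(b1+b2)/2,"tip",t,"post",po,"piv",pv,"knob",k,"pin",pin)
ax=(ax+(b1+b2)/2)/2
for n,p in dict(b1=b1,b2=b2,b3=b3,t=t,po=po,pv=pv).items(): d=p-ax;print(n,np.hypot(*d),np.degrees(np.arctan2(d[1],d[0])))
for p in(k,pin): d=p-pv;print(np.hypot(*d),np.degrees(np.arctan2(d[1],d[0])))
a=np.radians(-85);print(rel((*(ax+.062*np.array([np.cos(a),np.sin(a)])),.231)))
E
```

```text
[ 0.1485 -0.6071  0.2313]
[[ 0.9714  0.2375 -0.    ]
 [ 0.2375 -0.9714  0.    ]
 [-0.     -0.     -1.    ]]
ax [0.5254 0.0375] [0.5268 0.0371] tip [ 0.6059 -0.0269] post [0.4369 0.1288] piv [ 0.5055 -0.1538] knob [ 0.5457 -0.2449] pin [ 0.4756 -0.1681]
b1 0.08076106089159037 50.717906662361955
b2 0.08023856725746473 -128.33540294974088
b3 0.08071065267921838 141.30488192343796
t 0.10237705556106962 -38.84025113761019
po 0.12783098415317876 134.27555093279096
pv 0.19213506051011944 -96.17331362351841
0.09961760851339213 -66.16845943671632
0.033132860959332155 -154.30761268926457
[[ 510.4575 -474.9308    0.3182]]
```

Call:
step_arm(targets="35 -33 0 2;78 -73 0 4;121 -113 0 6;164 -153 0 8;207 -193 0 10;250 -233 0 12;293 -273 0 13.7;336 -313 0 13.7;379 -353 0 13.7;422 -393 0 13.7;465 -433 0 13.7;510 -475 0 13.7", gripper=1, squeeze=20)

```text
t: 2.5
tcp_pos: [0.4779, -0.1054, 0.2317]
tool_rot: [1.0, 0.0, 0.0, 0.0]
force: [1.6, -0.5, -0.5]
finger_gap: 0.0
gripper_force: 0.0
```

Call:
step_arm(targets="0 0 0 0;0 0 0 0")

```text
t: 2.7
tcp_pos: [0.4772, -0.1061, 0.2314]
tool_rot: [1.0, 0.002, -0.0, 0.0]
force: [-0.7, -0.4, 0.1]
finger_gap: -0.001
gripper_force: 0.0
```

Run:
```python
from h import *
np.set_printoptions(precision=4,suppress=True)
s=manip.sense(); print(s["t"],s["tcp_pos"],s["finger_gap"],s["force"]);print(R.from_quat(s["tool_rot"]).as_matrix()[:2,0])
print(rel((.526+.062*np.cos(np.radians(-85)),.0373+.062*np.sin(np.radians(-85)),.05)))
```

```text
2.7 [ 0.4772 -0.1061  0.2314] -0.001127365138030548 [-0.6667 -0.4182  0.1237]
[1.     0.0044]
[[ 54.6065 -81.4714 181.3072]]
```

Call:
step_arm(targets="18 -27 0 0;36 -54 0 0;55 -81 0 0;55 -81 0 0;55 -81 35 0;55 -81 70 0;55 -81 105 0;55 -81 130 0;55 -81 150 0;55 -81 165 0;55 -81 175 0;55 -81 181 0")

```text
t: 3.9
tcp_pos: [0.5311, -0.0277, 0.0497]
tool_rot: [1.0, -0.001, -0.001, -0.0]
force: [-0.5, 0.4, -0.1]
finger_gap: 0.002
gripper_force: 0.0
```

Run:
```python
from h import *
np.set_printoptions(precision=1,suppress=True)
s=manip.sense(); print(s["t"],s["tcp_pos"]*1000,s["force"])
A=np.array
for a in range(-80,121,5):
    r=np.radians(a); print(a,np.round(rel((.526+.062*np.cos(r),.0373+.062*np.sin(r),.05))[0]))
```

```text
3.9 [531.1 -27.7  49.7] [-0.5  0.4 -0.1]
-80 [ 6. -4. -0.]
-75 [11. -5. -0.]
-70 [16. -7. -0.]
-65 [21. -9. -0.]
-60 [ 26. -11.  -0.]
-55 [ 30. -14.  -0.]
-50 [ 35. -18.  -0.]
-45 [ 39. -21.  -0.]
-40 [ 42. -25.  -0.]
-35 [ 46. -30.  -0.]
-30 [ 49. -34.  -0.]
-25 [ 51. -39.  -0.]
-20 [ 53. -44.  -0.]
-15 [ 55. -49.  -0.]
-10 [ 56. -54.  -0.]
-5 [ 57. -60.  -0.]
0 [ 57. -65.  -0.]
5 [ 57. -70.  -0.]
10 [ 56. -76.  -0.]
15 [ 55. -81.  -0.]
20 [ 53. -86.  -0.]
25 [ 51. -91.  -0.]
30 [ 48. -96.  -0.]
35 [  46. -101.   -0.]
40 [  42. -105.   -0.]
45 [  39. -109.   -0.]
50 [  35. -113.   -0.]
55 [  30. -116.   -0.]
60 [  26. -119.   -0.]
65 [  21. -121.   -0.]
70 [  16. -123.   -0.]
75 [  11. -125.   -0.]
80 [   6. -126.   -0.]
85 [   0. -127.   -0.]
90 [  -5. -127.   -0.]
95 [ -11. -127.   -0.]
100 [ -16. -126.   -0.]
105 [ -21. -125.   -0.]
110 [ -26. -123.   -0.]
115 [ -31. -121.   -0.]
120 [ -36. -119.   -0.]
```

Call:
step_arm(targets="6 -4 0 0;11 -5 0 0;16 -7 0 0;21 -9 0 0;26 -11 0 0;30 -14 0 0;35 -18 0 0;39 -21 0 0;42 -25 0 0;46 -30 0 0;49 -34 0 0;51 -39 0 0")

```text
t: 5.1
tcp_pos: [0.5833, 0.0131, 0.0502]
tool_rot: [1.0, 0.0, 0.0, 0.0]
force: [-3.1, -2.5, 0.3]
finger_gap: -0.003
gripper_force: 1.3
```

Call:
step_arm(targets="2 -5 0 0;4 -10 0 0;5 -15 0 0;6 -21 0 0;6 -26 0 0;6 -31 0 0;5 -37 0 0;4 -42 0 0;2 -47 0 0;0 -52 0 0;-3 -57 0 0;-5 -62 0 0")

```text
t: 6.3
tcp_pos: [0.5777, 0.0754, 0.0505]
tool_rot: [1.0, 0.0, 0.0, -0.0]
force: [0.2, -4.3, -0.1]
finger_gap: 0.002
gripper_force: 1.2
```

Call:
step_arm(targets="-4 -4 0 0;-7 -8 0 0;-11 -12 0 0;-16 -15 0 0;-20 -18 0 0;-25 -20 0 0;-30 -22 0 0;-35 -24 0 0;-40 -25 0 0;-46 -26 0 0;-48 -26 0 0;-48 -26 0 0")

```text
t: 7.5
tcp_pos: [0.5286, 0.1012, 0.0503]
tool_rot: [1.0, 0.0, -0.001, -0.0]
force: [2.0, -0.8, 0.5]
finger_gap: 0.002
gripper_force: 0.6
```

Run:
```python
from h import *
np.set_printoptions(precision=4,suppress=True)
im=snap("top","t1"); snap("side","s1"); s=manip.sense(); print(s["t"],s["tcp_pos"],s["force"])
for c in("top","side"):print([(onz(c,x["position"],.065),x["p"]) for x in manip.mark_of(c,"pointer_tip")[:2]])
cv2.imwrite("pics/c2.png",cv2.resize(im[120:270,230:430,::-1],(800,600),interpolation=cv2.INTER_CUBIC))
```

```text
7.6 [0.5286 0.1012 0.0502] [0.4621 0.3065 0.2745]
[]
[(array([0.4969, 0.1215, 0.065 ]), 0.72), (array([ 0.5609, -0.2717,  0.065 ]), 0.67)]
```

View pics/c2.png

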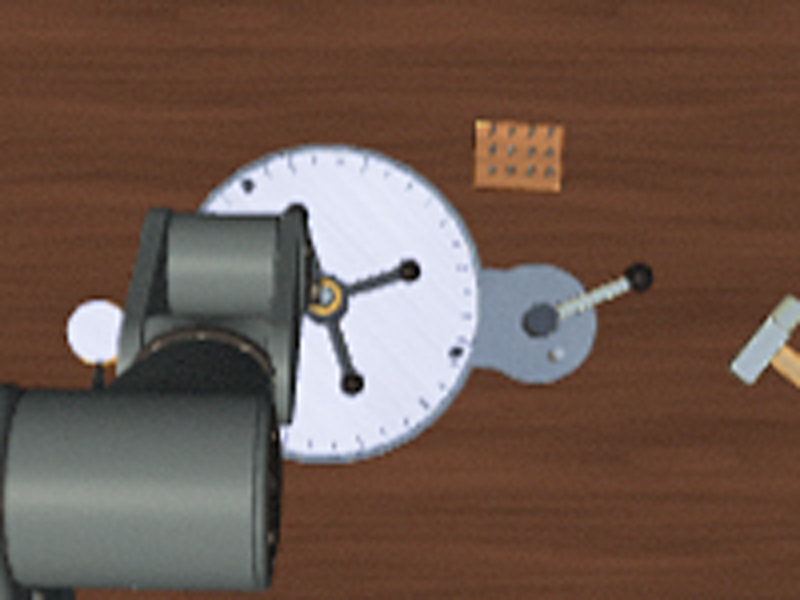

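The hub is at (325,297) and the visible balls are at (408,270), (352,384) and (297,213). That puts the pointer at about 108° against the post's 134°. Next I push 20° more.

Call:
step_arm(targets="-3 0 0 0;-6 0 0 0;-9 0 0 0;-12 0.5 0 0;-15 1 0 0;-18 2 0 0;-20 2.5 0 0;-22 3 0 0;-22 3 0 0;-22 3 0 0")

```text
t: 8.7
tcp_pos: [0.507, 0.0979, 0.0502]
tool_rot: [1.0, 0.0, -0.001, -0.0]
force: [2.0, 0.5, 1.3]
finger_gap: -0.002
gripper_force: 0.9
```

```bash
cat >> h.py <<'E'
def balls(cam,name,ax=np.array([.526,.0373])):
    """dark ball blobs near radius 80 mm: angle of the star's pointer modulo 90 deg"""
    im=snap(cam,name); g=im.max(2)
    n,l,st,ce=cv2.connectedComponentsWithStats((g<62).astype(np.uint8))
    for i in range(1,n):
        p=onz(cam,ce[i],.065)[:2]-ax
        if .068<np.hypot(*p)<.092 and 4<st[i,4]<80: print(cam,"ball",st[i,4],np.round(ce[i],1),"r %.1f ang %.1f"%(1e3*np.hypot(*p),np.degrees(np.arctan2(p[1],p[0]))))
E
python3 - <<'E'
from h import *
s=manip.sense();print(s["t"],s["tcp_pos"],s["force"])
balls("top","t2");balls("side","s2")
for x in manip.mark_of("side","pointer_tip")[:2]: print(onz("side",x["position"],.065),x["p"])
a=cv2.imread("pics/t2.png")[150:250,270:370];b=cv2.imread("pics/s2.png")[170:270,250:370]
cv2.imwrite("pics/c3.png",cv2.hconcat([cv2.resize(a,(400,400),interpolation=3),cv2.resize(b,(400,400),interpolation=3)]))
E
```

```text
8.7 [0.50698021 0.09794403 0.05024195] [2.03539482 0.46635759 1.28455264]
top ball 29 [297.5 179.1] r 74.6 ang 41.1
top ball 18 [327.9 179.9] r 80.2 ang -48.7
top ball 18 [324.9 211.1] r 76.8 ang -140.2
[0.46861363 0.10576344 0.065     ] 0.76
```

View pics/c3.png

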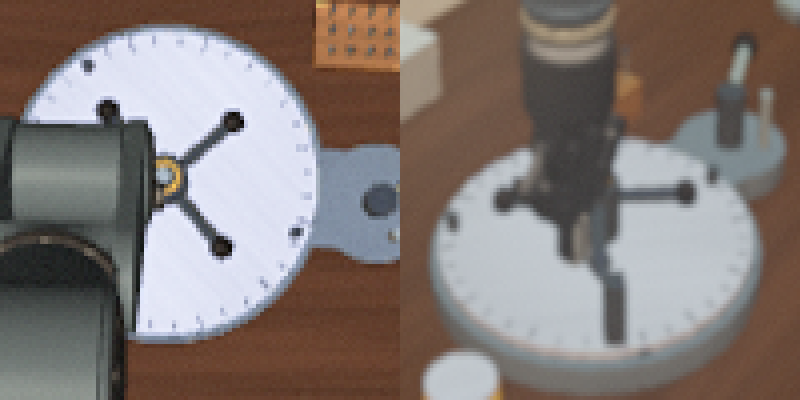

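The pointer reads about 131° (balls at −48.7° and −140°) against the post at 134.3°. I push 3.5° further, then back off and lift away for a clear look.

Call:
step_arm(targets="-1.5 0.5 0 0;-3 1 0 0;-3.8 1.2 0 0;-3.8 1.2 0 0;-3.8 1.2 0 0;0 0 0 0;4 -1 0 0;8 -2 0 0;8 -2 -20 0;8 -2 -60 0;8 -2 -100 0")

```text
t: 9.95
tcp_pos: [0.5145, 0.0999, 0.1505]
tool_rot: [1.0, 0.0, -0.002, -0.0]
force: [1.4, 0.1, 0.1]
finger_gap: 0.004
gripper_force: 0.0
```

Call:
step_arm(targets="0 40 -10 0;0 85 -10 0;0 130 -10 0;0 175 -10 0;0 220 -10 0;10 265 -10 0;20 300 -10 0;25 312 -10 0;25 312 -10 0")

```text
t: 10.85
tcp_pos: [0.5412, -0.2135, 0.16]
tool_rot: [1.0, -0.001, -0.0, -0.0]
force: [-0.4, -0.1, 0.2]
finger_gap: -0.001
gripper_force: 0.0
```

Run:
```python
from h import *
np.set_printoptions(precision=4,suppress=True)
s=manip.sense();print(s["t"],s["tcp_pos"],s["force"])
balls("top","t3");balls("side","s3")
for c in("top","side"):
  for q,z in(("pointer_tip",.065),("index_mark",.065),("post_top",.083),("star_axis",.065)):
    print(c,q,[(onz(c,x["position"],z)[:2],round(x["p"],2)) for x in manip.mark_of(c,q)[:2]])
a=cv2.imread("pics/t3.png")[150:250,260:360];b=cv2.imread("pics/s3.png")[170:270,255:355]
cv2.imwrite("pics/c4.png",cv2.hconcat([cv2.resize(a,(400,400),interpolation=2),cv2.resize(b,(400,400),interpolation=2)]))
```

```text
10.85 [ 0.5412 -0.2135  0.16  ] [-0.3884 -0.1204  0.1789]
top ball 16 [295.5 178. ] r 82.4 ang 43.0
top ball 19 [327.1 178.9] r 80.4 ang -45.3
top ball 18 [325.8 210.3] r 76.8 ang -136.8
top pointer_tip [(array([0.4512, 0.1159]), 0.59)]
top index_mark [(array([0.4505, 0.1166]), 0.83)]
top post_top [(array([0.4365, 0.1288]), 0.67)]
top star_axis [(array([0.5241, 0.0349]), 0.91)]
side pointer_tip [(array([0.4531, 0.1061]), 0.67)]
side index_mark [(array([0.4532, 0.1214]), 0.83), (array([ 0.5546, -0.0003]), 0.24)]
side post_top [(array([0.439 , 0.1314]), 0.95)]
side star_axis [(array([0.5237, 0.043 ]), 0.9)]
```

View pics/c4.png

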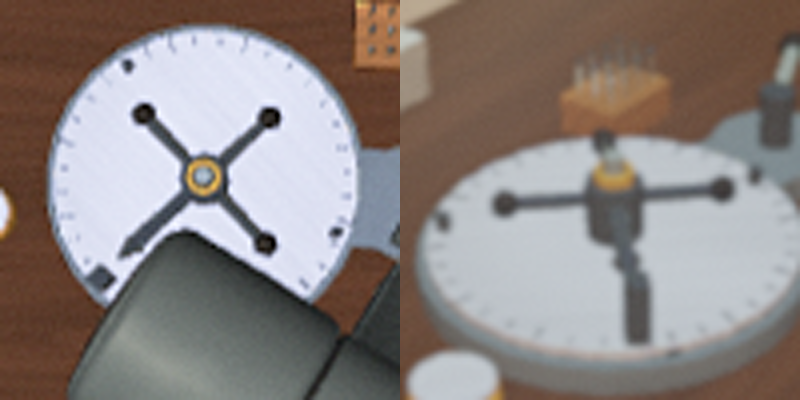

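The top crop shows the hub (203,177), tip (119,258) and post (101,277) in line: 43.9° against 44.4°, so within about 1 mm. The blank is seated. Next is the lever: come down on its far side, clear of it.

Call:
step_arm(targets="12 -8 0 0;25 -17 0 0;25 -17 0 0;25 -17 30 0;25 -17 60 0;25 -17 85 0;25 -17 100 0;25 -17 108 0;25 -17 110 0;25 -17 110 0")

```text
t: 12.35
tcp_pos: [0.5664, -0.1954, 0.0508]
tool_rot: [1.0, 0.0, 0.0, 0.0]
force: [-0.9, -0.3, 0.6]
finger_gap: -0.003
gripper_force: 0.0
```

Call:
step_arm(targets="-5 1 0 0;-10 2 0 0;-14 3 0 0;-18 6 0 0;-22 9 0 0;-27 11 0 0;-32 14 0 0;-37 16 0 0;-42 18 0 0;-47 19 0 0;-52 20 0 0;-52 20 0 0")

```text
t: 13.55
tcp_pos: [0.5132, -0.2157, 0.0505]
tool_rot: [1.0, 0.0, -0.0, 0.0]
force: [1.5, 0.7, 0.7]
finger_gap: 0.002
gripper_force: 0.5
```

Run:
```python
from h import *
np.set_printoptions(precision=4,suppress=True)
s=manip.sense();print(s["t"],s["tcp_pos"],s["force"])
snap("top","t4");snap("side","s4")
for c in("top","side"):
  for q in("lever_knob","lever_pivot"): print(c,q,[(onz(c,x["position"],.066)[:2],round(x["p"],2)) for x in manip.mark_of(c,q)[:2]])
```

```text
13.55 [ 0.5132 -0.2157  0.0505] [1.4773 0.7114 0.6549]
top lever_knob [(array([0.5058, 0.2338]), 0.55), (array([0.4748, 0.4423]), 0.39)]
top lever_pivot [(array([0.448, 0.113]), 0.44)]
side lever_knob [(array([ 0.4875, -0.2553]), 0.74)]
side lever_pivot [(array([ 0.5046, -0.1553]), 0.53)]
```

Call:
step_arm(targets="-4 0 0 0;-8 0 0 0;-12 0 0 0;-15 -0.5 0 0;-18 -1 0 0;-21 -2 0 0;-24 -2.5 0 0;-26 -3.5 0 0;-26 -3.5 0 0")

```text
t: 14.75
tcp_pos: [0.4874, -0.2116, 0.0503]
tool_rot: [1.0, 0.0, -0.0, -0.0]
force: [2.4, -0.5, 1.1]
finger_gap: 0.001
gripper_force: 1.0
```

Call:
step_arm(targets="-1 -0.5 0 0;-2 -1 0 0;-3 -1.5 0 0;-3 -1.5 0 0")

```text
t: 15.15
tcp_pos: [0.4847, -0.2101, 0.0503]
tool_rot: [1.0, 0.0, -0.0, -0.0]
force: [3.7, -0.5, 0.4]
finger_gap: 0.003
gripper_force: 1.2
```

Call:
step_arm(targets="-1 -0.5 0 0;-2 -1 0 0;-2 -1 0 0")

```text
t: 15.45
tcp_pos: [0.4825, -0.2091, 0.0502]
tool_rot: [1.0, 0.001, -0.0, -0.0]
force: [2.8, -0.6, 0.5]
finger_gap: -0.003
gripper_force: 1.3
```

Call:
step_arm(targets="-1 -0.5 0 0;-2 -1 0 0;-2 -1 0 0")

```text
t: 15.75
tcp_pos: [0.4818, -0.2088, 0.0505]
tool_rot: [1.0, 0.0, 0.001, 0.001]
force: [4.5, -1.2, -0.3]
finger_gap: -0.001
gripper_force: 2.1
```

Call:
step_arm(targets="-1 -0.5 0 0;-1 -0.5 0 0;-1 -0.5 0 0")

```text
t: 16.05
tcp_pos: [0.4817, -0.2087, 0.0505]
tool_rot: [1.0, 0.0, 0.002, 0.001]
force: [6.6, -0.5, -1.0]
finger_gap: 0.006
gripper_force: 2.7
```

Call:
step_arm(targets="-1 -0.5 0 0;-1 -0.5 0 0;-1 -0.5 0 0")

```text
t: 16.35
tcp_pos: [0.4816, -0.2087, 0.0507]
tool_rot: [1.0, -0.0, 0.003, 0.002]
force: [6.7, -2.1, -2.0]
finger_gap: 0.002
gripper_force: 3.2
```

The finger has stopped moving and the force is rising, so the lever is against its stop. I back off, lift and check.

Call:
step_arm(targets="4 1.5 0 0;9 3 0 0;14 4 0 0;14 4 -30 0;14 4 -70 0;14 4 -110 0;14 40 -120 0;14 85 -120 0;14 130 -120 0;14 175 -120 0;14 175 -120 0")

```text
t: 17.45
tcp_pos: [0.4926, -0.3882, 0.1702]
tool_rot: [1.0, -0.002, 0.001, 0.002]
force: [-1.0, -0.0, -0.5]
finger_gap: -0.001
gripper_force: 0.0
```

Run:
```python
from h import *
np.set_printoptions(precision=4,suppress=True)
s=manip.sense();print(s["t"],s["tcp_pos"],s["force"])
balls("top","t5");snap("side","s5")
for c in("top","side"):
  for q in("lever_knob","lever_pivot","pointer_tip","index_mark"): print(c,q,[(onz(c,x["position"],.066)[:2],round(x["p"],2)) for x in manip.mark_of(c,q)[:2]])
a=cv2.imread("pics/t5.png")[150:250,280:400];b=cv2.imread("pics/s5.png")[160:260,255:375]
cv2.imwrite("pics/c5.png",cv2.hconcat([cv2.resize(a,(400,333),interpolation=2),cv2.resize(b,(400,333),interpolation=2)]))
```

```text
17.45 [ 0.4926 -0.3882  0.1702] [-0.9939 -0.0202 -0.5028]
top ball 17 [295.6 178. ] r 82.1 ang 42.7
top ball 19 [327.1 178.9] r 80.4 ang -45.3
top ball 18 [325.8 210.3] r 76.8 ang -136.8
top lever_knob []
top lever_pivot [(array([ 0.5204, -0.1617]), 0.53)]
top pointer_tip [(array([0.4544, 0.1209]), 0.91)]
top index_mark [(array([0.4515, 0.1126]), 0.67)]
side lever_knob [(array([ 0.4515, -0.2352]), 0.53)]
side lever_pivot [(array([ 0.5085, -0.15  ]), 0.7)]
side pointer_tip [(array([0.4633, 0.1042]), 0.76), (array([0.4171, 0.4988]), 0.47)]
side index_mark []
```

View pics/c5.png

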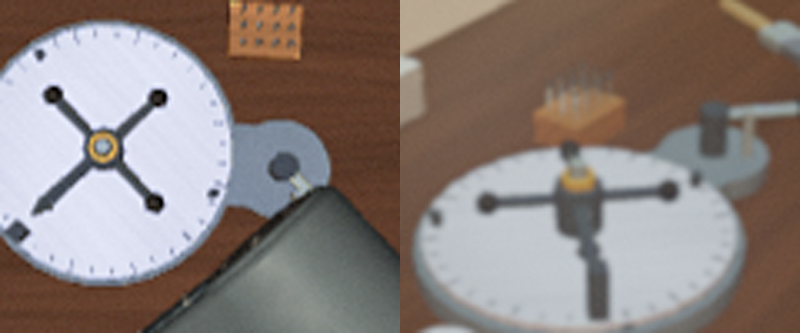

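The pointer is unchanged, but the arm hides the knob in the top view. I move clear to check the lever.

Call:
step_arm(targets="-30 40 -30 0;-70 80 -40 0;-110 120 -40 0;-150 160 -40 0;-190 180 -40 0;-230 200 -40 0;-230 200 -40 0;-230 200 -40 0")

```text
t: 18.75
tcp_pos: [0.2609, -0.5835, 0.2103]
tool_rot: [1.0, -0.002, -0.0, 0.0]
force: [0.5, -0.9, 0.2]
finger_gap: -0.003
gripper_force: 0.0
```

Run:
```python
from h import *
np.set_printoptions(precision=4,suppress=True)
s=manip.sense();print(s["t"],s["tcp_pos"],s["force"])
balls("top","t6");snap("side","s6")
for c in("top","side"):
  for q in("lever_knob","lever_pivot"): print(c,q,[(np.round(x["position"],1),onz(c,x["position"],.066)[:2],round(x["p"],2)) for x in manip.mark_of(c,q)[:2]])
a=cv2.imread("pics/t6.png")[165:245,320:400];b=cv2.imread("pics/s6.png")[160:220,310:390]
cv2.imwrite("pics/c6.png",cv2.hconcat([cv2.resize(a,(400,400),interpolation=2),cv2.resize(b,(400,400),interpolation=2)]))
```

```text
18.75 [ 0.2609 -0.5835  0.2103] [ 0.5254 -0.8739  0.2013]
top ball 16 [295.5 178. ] r 82.4 ang 43.0
top ball 19 [327.1 178.9] r 80.4 ang -45.3
top ball 17 [325.9 210.2] r 76.8 ang -136.6
top lever_knob [(array([383. , 217.8]), array([ 0.4429, -0.2185]), 0.43)]
top lever_pivot [(array([357.1, 158.4]), array([ 0.6566, -0.1282]), 0.64), (array([367.6, 197.3]), array([ 0.5161, -0.1645]), 0.51)]
side lever_knob [(array([377. , 189.8]), array([ 0.4477, -0.2336]), 0.47)]
side lever_pivot [(array([349.5, 192.7]), array([ 0.5113, -0.163 ]), 0.54)]
```

View pics/c6.png

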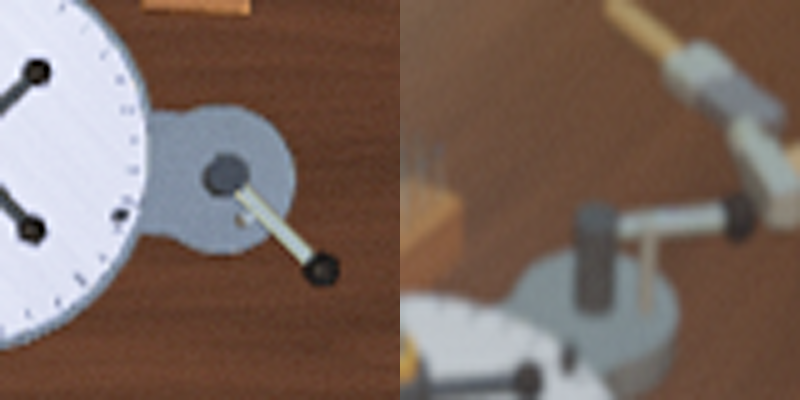

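The top crop shows the rod, from pivot (226,176) to knob (322,270), lying against the pin at (243,220). With the stall under rising force, the lever is home. The pointer angle is unchanged and the arm is clear.

```bash
python3 -c "
from station import manip
print(manip.sign_off())"
```

```text
the job is handed in; nothing more can be done
None
```

The job is handed in, though the sign-off returned no verdict: the pointer is on the tall post to within about 1–2 mm by the camera, the clamp lever is home against its stop pin, the ring blank is still on the hub, the arm is clear, and the run took about 19 of the 61 s.

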